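# Finish a cartridge change: shut the printer, lift the inky spent cartridge with tongs

### The job

The fresh ink cartridges are loaded, so first shut the printer's cover fully. Then take the sprung steel tongs, close them on the spent cartridge (the narrow one of the two standing loose on the counter; it is inky, so touch it only with the tongs' jaws) and lift it upright about 15 cm above the counter. Finish while still holding it there with the tongs, the cover still shut, everything else left where it stands.

Things in the scene. Friction and masses are not known exactly. Their poses are not given: they have to be found in the camera images.
- printer: White portable inkjet printer, 180 deep (x) x 340 wide (y) x 75 mm high, fixed to the counter; a grey paper support leans back from its far edge up to about 230 mm high. Origin at the centre of its underside, x pointing from its front (the side near the robot) to its back.
- cover (a joint): Printer's top cover, a white panel 114 deep x 250 wide x 6 mm thick over the cartridge bay, hinged along its far (+x) side. 0 = shut flat, positive = open angle in rad, free edge up (starts 0.6 to 0.95). Stiff hinge: it stays where it is left and takes 1 to 2 N at the free edge to move; pressing down on the free half from above closes it
- cover_hinge (a point): Middle of the cover's hinge line, level with the upper face of the shut cover (81 mm above the counter). When shut the upper face is level.
- cover_edge (a point): Middle of the cover's free edge on its upper (outer) face, 116 mm from point cover_hinge; moves with the cover.
- tongs: Sprung tongs, 215 mm long, 135 g, lying on edge: two straight flat steel arms, 24 mm high, 4 mm thick, joined by a block at the back, a V open to the front. Origin at the underside, midway between the arms, where to grip (48 mm over the arms' outsides there at rest); x points to the jaws, z up. Squeeze the arms together sideways (y) from above. The frame is fixed to the right (-y) arm.
- tongs_pivot (a point): The tongs' pivot, at the underside, 90 mm behind their origin. At rest each arm splays 0.075 rad from x; squeezed by q, the midline between the arms starts here and is turned by -q/2 from the tongs' x. The back block ends 16 mm behind this point
- tongs_arm (a joint): How far the tongs are squeezed, rad: 0 at rest (sprung open), 0.24 the most. Squeezing q brings the arms' outsides 90*q mm nearer at the origin and the jaws 190*q mm nearer. The spring takes about 4 N at the origin to start and 3 N more per 0.1 rad. The jaws are 48 mm apart at rest and meet the 20 mm wide cartridge at about q = 0.15
- tongs_tip (a point): Point midway between the two jaws at rest, 100 mm ahead of the tongs' origin and 12 mm above the tongs' underside.
- jaw_left: Rubber pad, 26 long x 4 x 20 mm high, on the inside of the tongs' left (+y, moving) arm, centred 100 mm ahead of the tongs' origin, 2 to 22 mm above the tongs' underside. Frame origin at the tongs' pivot.
- jaw_right: The same pad on the right (-y) arm. Frame origin at the tongs' pivot.
- spent: Spent ink cartridge, the narrow one: black plastic block with a paper label on top, 46 long (x) x 20 wide (y) x 34 mm high, about 40 g, standing loose on the counter. Origin at the centre of its underside.
- spent_mid (a point): Centre of the spent cartridge, 17 mm above its underside.
- wide: The other ink cartridge, to leave alone: the same make but 40 mm wide (46 x 40 x 34 mm). Origin at the centre of its underside.
- tape: Bystander: roll of tape lying flat, 80 mm across, 20 mm high. Origin at the centre of its underside.
- driver: Bystander: screwdriver, 180 mm long, lying on the counter.
- bottle: Bystander: white bottle, 60 mm across, 160 mm high. Origin at the centre of its underside.
- jar: Bystander: small whitish jar, 64 mm across, 75 mm high. Origin at the centre of its underside.
- mug: Bystander: white mug, 80 mm across, 90 mm high. Origin at the centre of its underside.
Mind the look-alikes: they are no part of the job. There is more than one size of the tongs; the job needs the smaller.

How it is judged (in metres and radians):
On the way, in this order (a step that is already met when the one before it is completed fails the run):
1. the printer's cover is shut (value of joint cover below 0.04 rad), for 0.2 s.
2. the tongs, held in the gripper, are closed on the spent cartridge (contact force between the fingers and tongs above 1 N and contact force between each of jaw_left, jaw_right and spent above 0.5 N), for 0.2 s.
At the end, for the whole second after the job is handed in: The spent cartridge is pinched between both jaws (within 40 mm of the tip point), underside 100 to 250 mm up, tilt under 0.4 rad, still, not touched by the robot itself; the fingers hold the tongs over 80 mm up; the cover is under 0.04 rad open (all of step 2 and height (world z) of spent between 0.1 and 0.25 m and angle between spent's own z axis and vertical below 0.4 rad and height (world z) of tongs above 0.08 m and contact force between each of the arm, the fingers and spent below 0.1 N and distance between tongs_tip and spent_mid below 0.04 m and linear speed of spent below 0.05 m/s and value of joint cover below 0.04 rad); the arm keeps its last pose, push and grip.
It fails at once if the robot itself touches the inky cartridge (contact force between any of the arm, the fingers and spent above 0.5 N).
It fails at once if the spent cartridge is tipped over (angle between spent's own z axis and vertical above 0.7 rad).
It fails at once if another thing on the counter (wide cartridge, tape, screwdriver, bottle, jar, mug) is moved more than 30 mm (distance of any of wide, tape, driver, bottle, jar, mug from where it was at the start of the episode above 0.03 m).
It also fails if it takes over 54 s, if anything falls off the work surface, if the arm or the gripper's body presses on something with over 40 N, if the wrist force passes 120 N, or if a joint passes its speed limit or range.

### The arm

A 6-joint arm with a two-finger parallel gripper is mounted at the origin on the work surface. World frame = base frame: x ahead of the robot, y to its left, z up, the work surface at z = 0. Lengths are in m, angles in degrees, forces in N, time in s.
With the tool pointing down it reaches from about 0.25 to 0.85 m from the base axis. Payload 12.5 kg.
Tool frame: the origin (TCP) lies at the very end of the fingers, on their centre line; the grasp point (between the pads) lies 19 mm behind it (r.tcp_to_grasp is the distance from the TCP to the grasp point, in m); z points along the fingers, y is the line along which they close (so a half turn about z gives the same grasp; the last joint's range is limited). The gripper opens to 93 mm and grips with 3 to 60 N. Pads are 15 mm wide; open, the fingers measure 128 mm over their backs; the gripper's body (75 mm by 188 mm) begins 65 mm behind the grasp point.
Start: joints at [61.845, 20.094, 94.641, -0, 65.266, -4.847], TCP at [0.218, 0.505, 0.219] pointing down, gripper open.
Joint ranges: [-157.81, 157.81], [-45, 120.19], [0.68, 151.7], [-89.99, 269.99], [4.06, 180], [-164.3, 164.3]. Speed limits (degrees/s): [127.2, 127.2, 159.86, 180, 180, 180].

### API

Orientations are given as a 3x3 rotation matrix whose columns are the frame's x, y, z axes.
In Python, from workcell import readout, snapshot, order, regions_of, pinpoint, r gives the robot as it stands.
- The arm moves only by the tool servo_tool, never from a script. Its argument "commands" is a list of rows, each a list of 6 numbers: the shift along the tool's x, y, z as a fraction of full scale, then the turn, a rotation vector about the tool's x, y, z as a fraction of full scale. A call has 1 to 10 rows; each row shifts and turns the commanded pose from where the row before left it, along the tool's axes as they then stand; what a row does not reach is not made up. Full scale, the value 1, is 0.025 m for a shift and 5 degrees for a turn. A row lasts 1/8 s, in which the tool goes at most 62.5 mm and 10.7 degrees, less where a joint would pass 70% of its speed; a pose out of reach is approached as far as the arm can. A call with a number of a shift or a turn outside -1 to 1 is refused whole. A call with a gripper value outside its range is refused whole. "claw" is the closure, from -1 (fully open) to 1 (shut), set as the call begins (left out, the last holds). The fingers move at their own pace and stop on an object; the grip force is fixed at half the most. Time passes only in rows, so rows that do not move let the fingers close. It gives the time, the measured TCP pose, the force, the opening and the grip force at its end, in the units of the state.
- readout.get_obs(): the state, without advancing time (a new reading comes with each control period).
- snapshot(name): name is "scene" or "top" or "wrist"; returns a dict with "img" (400x640x3 uint8, red, green, blue), "camera_matrix" (3x3 intrinsics, pixels), "pose" (4x4, takes a point from camera to world coordinates). Camera axes: x right, y down, z forward; pixel columns grow to the right and rows downward; lengths in m; the calibration is good to about 2 mm. A picture is of the moment at which its call begins. There is no depth.
- order.finish_job(): hands the job in; it is judged then, once.
Trained networks look in a picture, given as the dict that the camera call returned (one of the last four; its "shot" number tells which), for a name from the list of things; names that differ only in an ending like _2 or _b are one class to them, and where a whole thing is asked for, a point or a joint stands for the part that bears it (a point fixed in the world has none). Each returns a list of dicts, best first, with "p" (0 to 1); they miss things now and then, are a little off and sometimes report something else, mostly with a low value. They report only what shows in the picture. A call takes as long as a camera call. They do not tell look-alikes from the thing itself.
- regions_of(picture, thing): "pixels" (400x640 bool, what is visible of it).
- pinpoint(picture, thing): "position" ([x, y, z] in m, in world coordinates, good to about 4 mm: a listed point, or the origin of a listed thing).
The state is a dict: "time_s": time; "qpos": joint angles; "qvel": joint speeds; "joint_efforts": joint torques, N m; "tool_pos": TCP position; "orientation": TCP orientation; "contact_force": force on the tool from outside, world axes, zero at the start; "moment": the same for the moment, N m; "opening": finger opening in m; "grip_force": force on a finger pad.
Only numpy, scipy, OpenCV 4.12 (cv2) and the standard library are available. Lean on these libraries where they do the work, as an engineer would, in place of code of your own. Each camera call takes 0.05 s, during which the arm holds its last target. There are 200 camera calls.

## Working session

There is one attempt and no reset: what is moved stays moved. The work goes in short steps, Python scripts to look and compute and a tool call to move; the robot and the scene stay as the last step left them, time stands still between calls to the robot, and variables do not carry over. Pictures are saved under pics/ and viewed, at most 10 in all, crops included, and the job is handed in when it is done.

Besides the shell and the picture viewer there is one more tool, called after ">>>" as name([rows], argument=value, ...), one row to a line, values as JSON. servo_tool: Moves the arm, as the interface text tells. Shift numbers are shares of 0.025 m and turn numbers shares of 5 degrees, none past 1 either way. Its arguments: {"type":"object","properties":{"commands":{"type":"array"},"claw":{"type":"number"}},"required":["commands"]}

```bash
mkdir -p pics; cat > h.py <<'E'
import numpy as np, cv2
from workcell import readout, snapshot, order, regions_of, pinpoint, r
def save(p,n): cv2.imwrite('pics/'+n,cv2.cvtColor(p['img'],cv2.COLOR_RGB2BGR))
def proj(p,P):
    T=np.linalg.inv(p['pose']); c=T[:3,:3]@np.array(P)+T[:3,3]; u=p['camera_matrix']@c; return u[:2]/u[2]
def back(p,uv,z):
    d=p['pose'][:3,:3]@np.linalg.solve(p['camera_matrix'],[uv[0],uv[1],1]); o=p['pose'][:3,3]; return o+d*(z-o[2])/d[2]
E
python3 - <<'E'
from h import *
np.set_printoptions(precision=3,suppress=True)
for n in ['top','scene']:
    p=snapshot(n); save(p,n+'1.png'); print(n,p['pose'][:3,3])
    for t in ['cover_hinge','cover_edge','tongs','tongs_pivot','tongs_tip','spent','spent_mid','wide','tape','driver','bottle','jar','mug','printer']:
        for d in pinpoint(p,t)[:3]: print(t,round(d['p'],2),np.array(d['position']),proj(p,d['position']).round())
print(readout.get_obs())
E
```

```text
top [ 0.38  -0.065  1.183]
cover_hinge 0.75 [ 0.686 -0.348 -0.003] [437. 127.]
cover_hinge 0.58 [ 0.571 -0.416  0.016] [468. 168.]
cover_edge 0.57 [0.616 0.286 0.167] [179. 147.]
tongs 0.94 [ 0.475 -0.383 -0.001] [455. 205.]
tongs 0.7 [ 0.179 -0.298  0.004] [428. 322.]
tongs_pivot 0.65 [ 0.085 -0.377 -0.002] [461. 360.]
tongs_pivot 0.62 [ 0.395 -0.349  0.004] [444. 236.]
tongs_tip 0.93 [ 0.283 -0.216  0.014] [395. 282.]
tongs_tip 0.91 [ 0.575 -0.416  0.014] [467. 166.]
spent 0.66 [ 0.623 -0.213  0.002] [387. 151.]
spent_mid 0.74 [ 0.435  0.136 -0.002] [257. 226.]
wide 0.82 [ 0.58  -0.065  0.005] [332. 169.]
wide 0.68 [ 0.436  0.138 -0.001] [257. 226.]
wide 0.6 [ 0.622 -0.217  0.016] [390. 151.]
tape 0.81 [ 0.436  0.134 -0.003] [258. 226.]
driver 0.82 [ 0.436  0.32  -0.003] [188. 228.]
bottle 0.74 [ 0.742 -0.194 -0.001] [378. 108.]
bottle 0.45 [ 0.622 -0.214 -0.001] [388. 152.]
mug 0.59 [ 0.768 -0.049  0.002] [324. 101.]
mug 0.56 [0.662 0.289 0.004] [199. 143.]
printer 0.92 [0.66  0.29  0.003] [199. 144.]
scene [ 0.732 -0.504  0.798]
cover_hinge 0.93 [0.695 0.294 0.082] [449. 150.]
co
[... 995 characters left out ...]
]
jar 0.34 [0.434 0.32  0.   ] [362. 135.]
mug 0.82 [ 0.764 -0.04  -0.001] [426. 276.]
mug 0.23 [ 0.625 -0.217  0.017] [338. 310.]
printer 0.97 [ 0.658  0.293 -0.006] [428. 168.]
{'time_s': 1.5, 'qpos': array([61.845, 20.094, 94.643, -0.   , 65.264, -4.849]), 'qvel': array([0.073, 0.028, 0.012, 0.038, 0.032, 0.04 ]), 'joint_efforts': array([ -0.002, -49.725, -28.548,   0.07 ,   0.022,   0.   ]), 'tool_pos': array([0.218, 0.505, 0.219]), 'orientation': array([[-0.918,  0.396, -0.   ],
       [ 0.396,  0.918, -0.   ],
       [-0.   , -0.   , -1.   ]]), 'contact_force': array([-0.394,  0.433,  0.441]), 'moment': array([-0.   ,  0.014, -0.002]), 'grip_force': 0.0, 'opening': 0.09292968579487466}
```

View pics/top1.png

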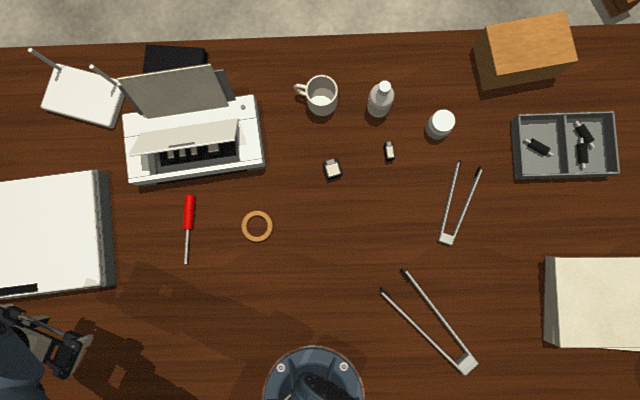

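View pics/scene1.png

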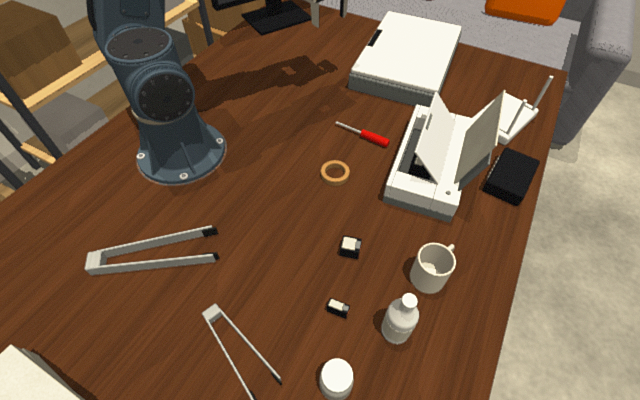

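Scene: the printer (195,145) has its cover half open. The tongs candidates are a short pair at (460,203) and a long pair at (428,322). Pivot to tip measures 0.19 m on the short pair and 0.256 m on the long pair, so I want the short pair. The cartridge candidates are (390,151), which looks narrow, (332,169), which looks wide, and the bits in the tray at (540,147). I choose (390,151) and will check it in a crop.

```bash
python3 - <<'E'
from h import *
im=cv2.imread('pics/top1.png')
cv2.imwrite('pics/crop1.png',cv2.resize(im[95:250,315:490],None,fx=3.8,fy=3.8,interpolation=cv2.INTER_CUBIC))
p=snapshot('top')
for t in ['spent','wide','printer','cover_edge']:
    for d in regions_of(p,t)[:2]:
        m=d['pixels'].astype(np.uint8); print(t,round(d['p'],2),m.sum(),cv2.minAreaRect(cv2.findNonZero(m)))
E
```

```text
spent 0.6 185 ((389.2884826660156, 150.9423065185547), (19.21938133239746, 10.394155502319336), 78.69007110595703)
wide 0.69 311 ((332.8301696777344, 168.40565490722656), (19.367835998535156, 16.483266830444336), 74.05460357666016)
printer 0.95 13834 ((190.84063720703125, 122.55458068847656), (111.94265747070312, 138.4414825439453), 82.40535736083984)
cover_edge 0.7 174 ((389.16998291015625, 151.18997192382812), (19.091882705688477, 9.333809852600098), 81.8698959350586)
```

View pics/crop1.png

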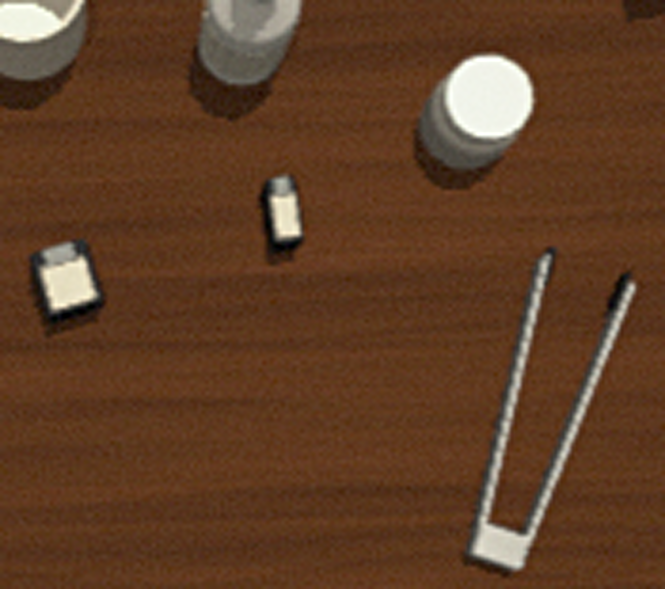

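The crop shows the narrow cartridge at crop (283,212), with yaw about +9°. The wide one is at (66,280) and the short tongs run along yaw about -21°, as listed. I'll close the cover first, with the fingers shut.

>>> servo_tool([
  [-0.95,-0.08,0,0,0,0],
  [-0.95,-0.08,0,0,0,0],
  [-0.95,-0.08,0,0,0,0],
  [-0.95,-0.08,0,0,0,0],
  [-0.95,-0.08,0,0,0,0],
  [-0.95,-0.08,0,0,0,0],
  [-0.95,-0.08,0,0,0,0],
  [-0.95,-0.08,0,0,0,0],
  [-0.95,-0.08,0,0,0,0],
  [-0.95,-0.08,0,0,0,0],
], claw=1)

```text
time_s: 3.0
tool_pos: [0.4285, 0.3924, 0.2186]
orientation: [[-0.918, 0.396, 0.0], [0.396, 0.918, 0.0], [-0.0, 0.0, -1.0]]
contact_force: [-0.2, -0.4, 0.5]
opening: 0.0009
grip_force: 0.0
```

>>> servo_tool([
  [-0.95,-0.08,0,0,0,0],
  [-0.95,-0.08,0,0,0,0],
  [-0.95,-0.08,0,0,0,0],
  [-0.95,-0.08,0,0,0,0],
  [-0.95,-0.08,0,0,0,0],
  [-0.95,-0.08,0,0,0,0],
  [-0.95,-0.08,0,0,0,0],
  [-0.95,-0.08,0,0,0,0],
  [-0.95,-0.08,0,0,0,0],
  [-0.95,-0.08,0,0,0,0],
])

```text
time_s: 4.25
tool_pos: [0.6393, 0.2795, 0.2185]
orientation: [[-0.918, 0.396, -0.0], [0.396, 0.918, -0.0], [0.0, -0.0, -1.0]]
contact_force: [-0.4, -0.1, -0.1]
opening: 0.0006
grip_force: 0.0
```

>>> servo_tool([
  [0,0,0,0,0,-1],
  [0,0,0,0,0,-1],
  [0,0,0,0,0,-1],
  [0,0,0,0,0,-1],
  [0,0,0,0,0,-1],
  [0,0,0,0,0,-1],
  [0,0,0,0,0,0],
])

```text
time_s: 5.12
tool_pos: [0.6385, 0.28, 0.2185]
orientation: [[-0.993, -0.116, -0.0], [-0.116, 0.993, -0.0], [0.0, -0.0, -1.0]]
contact_force: [-0.1, 0.1, -0.2]
opening: 0.0005
grip_force: 0.0
```

>>> servo_tool([
  [0.4,0,0.6,0,0,0],
  [0,0,0.7,0,0,0],
  [0,0,0.7,0,0,0],
  [0,0,0.6,0,0,0],
  [0,0,0.5,0,0,0],
  [0,0,0.5,0,0,0],
  [0,0,0.5,0,0,0],
  [0,0,0.4,0,0,0],
])

```text
time_s: 6.12
tool_pos: [0.628, 0.2793, 0.1053]
orientation: [[-0.993, -0.117, -0.0], [-0.117, 0.993, -0.0], [0.0, -0.0, -1.0]]
contact_force: [-0.9, 0.1, 2.9]
opening: 0.0002
grip_force: 0.7
```

>>> servo_tool([
  [0,0,0.4,0,0,0],
  [0,0,0.3,0,0,0],
  [0,0,0.2,0,0,0],
  [0,0,0.1,0,0,0],
  [0,0,0,0,0,0],
])

```text
time_s: 6.75
tool_pos: [0.6283, 0.2793, 0.0814]
orientation: [[-0.993, -0.117, 0.001], [-0.117, 0.993, 0.0], [-0.001, 0.0, -1.0]]
contact_force: [0.2, 0.1, 0.4]
opening: 0.0004
grip_force: 0.3
```

>>> servo_tool([
  [0,0,0.05,0,0,0],
  [0,0,0.05,0,0,0],
  [0,0,0.03,0,0,0],
  [0,0,0,0,0,0],
])

```text
time_s: 7.25
tool_pos: [0.6284, 0.2794, 0.0811]
orientation: [[-0.993, -0.117, 0.001], [-0.117, 0.993, 0.0], [-0.001, 0.0, -1.0]]
contact_force: [-11.5, -4.7, 25.4]
opening: 0.0004
grip_force: 12.6
```

The cover is shut: 25 N on a solid stop at z=0.081. Next, the small tongs.

>>> servo_tool([
  [0,0,-0.6,0,0,0],
  [0,0,-1,0,0,0],
  [0,0,-1,0,0,0],
  [0,0,-1,0,0,0],
  [0,0,-1,0,0,0],
  [0,0,-1,0,0,0],
])

```text
time_s: 8.0
tool_pos: [0.6282, 0.2793, 0.2189]
orientation: [[-0.993, -0.116, 0.001], [-0.116, 0.993, 0.0], [-0.001, 0.0, -1.0]]
contact_force: [0.4, 0.2, 0.3]
opening: 0.0004
grip_force: 0.0
```

>>> servo_tool([
  [0.35,-0.98,0,0,0,0],
  [0.35,-0.98,0,0,0,0],
  [0.35,-0.98,0,0,0,0],
  [0.35,-0.98,0,0,0,0],
  [0.35,-0.98,0,0,0,0],
  [0.35,-0.98,0,0,0,0],
  [0.35,-0.98,0,0,0,0],
  [0.35,-0.98,0,0,0,0],
  [0.35,-0.98,0,0,0,0],
  [0.35,-0.98,0,0,0,0],
], claw=-1)

```text
time_s: 9.25
tool_pos: [0.5697, 0.0249, 0.2182]
orientation: [[-0.993, -0.117, 0.001], [-0.117, 0.993, -0.0], [-0.001, -0.0, -1.0]]
contact_force: [0.3, -0.7, 0.7]
opening: 0.0918
grip_force: 0.0
```

>>> servo_tool([
  [0.35,-0.98,0,0,0,0],
  [0.35,-0.98,0,0,0,0],
  [0.35,-0.98,0,0,0,0],
  [0.35,-0.98,0,0,0,0],
  [0.35,-0.98,0,0,0,0],
  [0.35,-0.98,0,0,0,0],
  [0.35,-0.98,0,0,0,0],
  [0.35,-0.98,0,0,0,0],
  [0.35,-0.98,0,0,0,0],
  [0.35,-0.98,0,0,0,0],
])

```text
time_s: 10.5
tool_pos: [0.5113, -0.2287, 0.2182]
orientation: [[-0.993, -0.116, 0.001], [-0.116, 0.993, -0.0], [-0.001, -0.0, -1.0]]
contact_force: [-0.1, -0.1, 1.0]
opening: 0.0931
grip_force: 0.0
```

>>> servo_tool([
  [0.3,-0.98,0,0,0,0],
  [0.3,-0.98,0,0,0,0],
  [0,0,0,0,0,1],
  [0,0,0,0,0,1],
  [0,0,0,0,0,1],
  [0,0,0,0,0,1],
  [0,0,0,0,0,1],
  [0,0,0,0,0,0.5],
  [0,0,0,0,0,0],
])

```text
time_s: 11.62
tool_pos: [0.5023, -0.2783, 0.2181]
orientation: [[-0.935, 0.355, 0.0], [0.355, 0.935, -0.0], [-0.001, -0.0, -1.0]]
contact_force: [0.1, -0.1, -0.7]
opening: 0.0931
grip_force: 0.0
```

```bash
python3 - <<'E'
from h import *
np.set_printoptions(precision=4,suppress=True)
for n in ['wrist','top','scene']:
    p=snapshot(n); save(p,n+'2.png')
    for t in ['tongs','tongs_pivot','tongs_tip','spent','spent_mid','cover_edge']:
        for d in pinpoint(p,t)[:2]: print(n,t,round(d['p'],2),np.array(d['position']),proj(p,d['position']).round())
    if n=='wrist':
        for t in ['spent','tongs']:
            for d in regions_of(p,t)[:2]:
                m=d['pixels'].astype(np.uint8); print(t,round(d['p'],2),m.sum(),cv2.minAreaRect(cv2.findNonZero(m)))
E
```

```text
wrist tongs 0.7 [ 0.4805 -0.3811  0.0034] [242. 189.]
wrist tongs_pivot 0.83 [ 0.3903 -0.3492  0.0019] [235. 113.]
wrist tongs_pivot 0.41 [ 0.6223 -0.2125  0.0173] [400. 245.]
wrist spent 0.64 [ 0.6206 -0.2144  0.0047] [396. 241.]
wrist spent_mid 0.82 [ 0.6179 -0.2131  0.0172] [398. 242.]
wrist spent_mid 0.33 [ 0.5797 -0.0638  0.0003] [496. 174.]
spent 0.72 417 ((396.2500305175781, 244.25), (43.639427185058594, 16.76007080078125), 71.56504821777344)
tongs 0.87 2854 ((235.0934295654297, 186.07705688476562), (171.4292449951172, 47.97138595581055), 82.5394287109375)
tongs 0.78 219 ((287.0, 5.5), (11.0, 26.0), 90.0)
top tongs_pivot 0.76 [ 0.0873 -0.3779  0.0024] [462. 359.]
top spent 0.67 [0.4347 0.3148 0.0009] [190. 228.]
top spent 0.52 [ 0.6223 -0.21    0.002 ] [386. 152.]
top spent_mid 0.53 [ 0.6218 -0.2161  0.018 ] [389. 151.]
scene tongs 0.87 [ 0.4816 -0.387   0.0007] [238. 352.]
scene tongs 0.6 [ 0.1753 -0.3011 -0.0031] [155. 256.]
scene tongs_pivot 0.61 [ 0.3952 -0.3493  0.0013] [215. 316.]
scene tongs_pivot 0.59 [ 0.0857 -0.3802  0.0021] [101. 265.]
scene tongs_tip 0.9 [ 0.5724 -0.42    0.0111] [266. 389.]
scene tongs_tip 0.83 [ 0.2804 -0.2154  0.0162] [211. 243.]
scene spent 0.66 [ 0.6165 -0.2202 -0.0016] [334. 313.]
scene spent_mid 0.82 [ 0.6234 -0.2188  0.0229] [338. 309.]
scene cover_edge 0.95 [0.574  0.2797 0.0834] [405. 138.]
scene cover_edge 0.45 [ 0.6168 -0.2187  0.0043] [335. 311.]
```

View pics/wrist2.png

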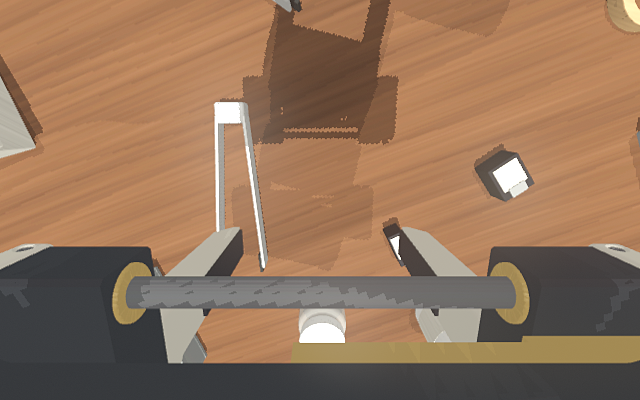

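Scene networks put the cover edge at z=0.083, so it is shut. The wrist view shows the tongs at (235,185). I'll move above them and look again.

>>> servo_tool([
  [-0.13,-0.85,0,0,0,0],
  [-0.13,-0.85,0,0,0,0],
  [-0.13,-0.85,0.5,0,0,0],
  [-0.13,-0.85,0.8,0,0,0],
  [-0.13,-0.85,0.9,0,0,0],
  [0,0,0.9,0,0,0],
  [0,0,0.9,0,0,0],
  [0,0,0,0,0,0],
])

```text
time_s: 13.78
tool_pos: [0.4782, -0.3832, 0.1151]
orientation: [[-0.935, 0.356, -0.003], [0.356, 0.935, 0.003], [0.004, 0.002, -1.0]]
contact_force: [-0.5, -0.3, 0.3]
opening: 0.0933
grip_force: 0.0
```

```bash
python3 - <<'E'
from h import *
np.set_printoptions(precision=4,suppress=True)
p=snapshot('wrist')
for t in ['tongs','tongs_pivot','tongs_tip','spent','spent_mid']:
    for d in pinpoint(p,t)[:2]: print(t,round(d['p'],2),np.array(d['position']),proj(p,d['position']).round())
# predicted tongs outline
im=p['img'].copy()
o=np.array([.480,-.3835]);a=np.radians(-20.8)
def W(x,y,z):return [o[0]+x*np.cos(a)-y*np.sin(a),o[1]+x*np.sin(a)+y*np.cos(a),z]
for x,y in [(-106,0),(-90,0),(-60,0),(0,24),(0,-24),(0,0),(-50,20.2),(-50,-20.2),(40,27),(40,-27)]:
    u=proj(p,W(x/1e3,y/1e3,.024)).round().astype(int); print(x,y,u); cv2.circle(im,tuple(int(v) for v in u),2,(255,0,0),-1)
p['img']=im; save(p,'wrist3.png')
E
```

```text
tongs_pivot 0.94 [ 0.3899 -0.3513  0.0016] [319.  94.]
-106 0 [322  78]
-90 0 [322  98]
-60 0 [322 136]
0 24 [348 204]
0 -24 [295 204]
0 0 [322 204]
-50 20.2 [345 148]
-50 -20.2 [298 148]
40 27 [351 246]
40 -27 [292 246]
```

View pics/wrist3.png

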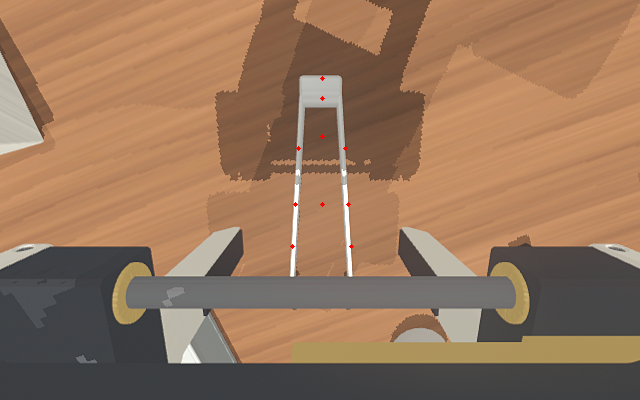

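The predicted outline (red dots) lies on the tongs' arms, from the block at (321,90) down to (350,246), within about 2 mm. I'll go down to it.

>>> servo_tool([
  [0,0,0.9,0,0,0],
  [0,0,0.9,0,0,0],
  [0,0,0.9,0,0,0],
  [0,0,0.9,0,0,0],
  [0,0,0.5,0,0,0],
  [0,0,0,0,0,0],
  [0,0,0,0,0,0],
])

```text
time_s: 14.95
tool_pos: [0.4801, -0.3837, 0.0163]
orientation: [[-0.935, 0.355, 0.001], [0.355, 0.935, -0.001], [-0.001, -0.001, -1.0]]
contact_force: [0.4, 0.2, -0.4]
opening: 0.0929
grip_force: 0.0
```

>>> servo_tool([
  [0,0,0.4,0,0,0],
  [0,0,0.1,0,0,0],
  [0,0,0,0,0,0],
])

```text
time_s: 15.32
tool_pos: [0.4795, -0.3832, 0.0026]
orientation: [[-0.935, 0.355, -0.0], [0.355, 0.935, 0.0], [0.0, 0.0, -1.0]]
contact_force: [-0.5, 0.1, 0.8]
opening: 0.093
grip_force: 0.0
```

>>> servo_tool([
  [0,0,0,0,0,0],
  [0,0,0,0,0,0],
  [0,0,0,0,0,0],
  [0,0,0,0,0,0],
  [0,0,0,0,0,0],
], claw=0.08)

```text
time_s: 15.95
tool_pos: [0.4796, -0.3833, 0.0029]
orientation: [[-0.935, 0.355, 0.0], [0.355, 0.935, -0.0], [-0.0, -0.0, -1.0]]
contact_force: [0.0, 0.7, -0.3]
opening: 0.0479
grip_force: 4.7
```

>>> servo_tool([
  [0,0,0,0,0,0],
  [0,0,0,0,0,0],
  [0,0,0,0,0,0],
], claw=0.18)

```text
time_s: 16.32
tool_pos: [0.4797, -0.3833, 0.0029]
orientation: [[-0.935, 0.355, 0.0], [0.355, 0.935, -0.0], [-0.0, -0.0, -1.0]]
contact_force: [-0.4, -0.8, 0.3]
opening: 0.0389
grip_force: 7.1
```

```bash
python3 - <<'E'
from h import *
from scipy.optimize import minimize
ms=[]
for n in ['top','scene']:
    p=snapshot(n); save(p,n+'4.png')
    for d in regions_of(p,'spent'):
        m=d['pixels']; c=np.argwhere(m).mean(0)[::-1]
        if np.linalg.norm(c-proj(p,[.621,-.215,.017]))<8: ms.append((p,cv2.resize(m.astype(np.float32),None,fx=4,fy=4)));print(n,d['p'],m.sum());break
def f(v):
    s=0;c,si=np.cos(v[2]),np.sin(v[2])
    for p,m in ms:
        q=np.array([(proj(p,[v[0]+x*c-y*si,v[1]+x*si+y*c,z])+.5)*4*16 for x in(-.023,.023) for y in(-.01,.01) for z in(0,.034)])
        b=np.zeros_like(m);cv2.fillConvexPoly(b,cv2.convexHull(q.round().astype(np.int32)),1.,shift=4)
        s+=np.abs(b-m).sum()/m.sum()
    return s
best=min((minimize(f,[.621,-.215,np.radians(a)],method='Nelder-Mead',options=dict(initial_simplex=[[.621,-.215,np.radians(a)],[.625,-.215,np.radians(a)],[.621,-.211,np.radians(a)],[.621,-.215,np.radians(a+4)]])) for a in (0,4,8,12,16)),key=lambda s:s.fun)
print(best.x[:2],np.degrees(best.x[2]),best.fun)
for a in range(0,22,3): print(a,f([*best.x[:2],np.radians(a)]).round(3))
E
```

```text
top 0.47 179
scene 0.53 326
[ 0.62114549 -0.21414307] 6.765305262937609 0.2751147150993347
0 0.326
3 0.292
6 0.279
9 0.29
12 0.322
15 0.367
18 0.425
21 0.489
```

>>> servo_tool([
  [0,0,0,0,0,0],
  [0,0,-0.16,0,0,0],
  [0.2,0.4,0,0,0,0],
  [0.39,0.75,0,0,0,0],
  [0.39,0.75,0,0,0,0],
  [0.39,0.75,0,0,0,0],
  [0.39,0.75,0,0,0,0],
  [0.39,0.75,0,0,0,0],
  [0.39,0.75,0,0,0,0],
  [0.2,0.35,0,0,0,0],
], claw=0.14)

```text
time_s: 17.77
tool_pos: [0.462, -0.2349, 0.0069]
orientation: [[-0.935, 0.354, -0.0], [0.354, 0.935, 0.0], [0.0, 0.0, -1.0]]
contact_force: [1.0, -1.0, -1.2]
opening: 0.0403
grip_force: 6.2
```

>>> servo_tool([
  [0,0,0,0,0,-0.6],
  [0,0,0,0,0,-1],
  [0,0,0,0,0,-1],
  [0,0,0,0,0,-1],
  [0,0,0,0,0,-1],
  [0,0,0,0,0,-0.8],
  [0,0,0,0,0,-0.4],
  [0,0,0,0,0,0],
])

```text
time_s: 18.77
tool_pos: [0.4623, -0.2363, 0.0069]
orientation: [[-0.99, -0.142, 0.0], [-0.142, 0.99, -0.0], [-0.0, -0.0, -1.0]]
contact_force: [0.3, 0.6, -1.0]
opening: 0.0405
grip_force: 6.2
```

```bash
python3 - <<'E'
from h import *
np.set_printoptions(precision=4,suppress=True)
for n in ['wrist','top','scene']:
    p=snapshot(n); save(p,n+'5.png')
    for t in ['tongs','tongs_pivot','tongs_tip','spent','spent_mid']:
        for d in pinpoint(p,t)[:2]: print(n,t,round(d['p'],2),np.array(d['position']),proj(p,d['position']).round())
im=cv2.imread('pics/scene5.png')[190:390,180:420]
im2=cv2.imread('pics/top5.png')[110:260,330:450]
cv2.imwrite('pics/c5.png',np.hstack([cv2.resize(im,(480,400)),cv2.resize(im2,(320,400))]))
E
```

```text
wrist tongs_pivot 0.68 [ 0.371  -0.2502  0.006 ] [320.  77.]
top tongs_pivot 0.71 [ 0.0839 -0.3772 -0.0017] [461. 360.]
top tongs_tip 0.67 [0.6621 0.288  0.0019] [200. 143.]
top tongs_tip 0.42 [ 0.5594 -0.2113  0.0197] [389. 174.]
top spent 0.63 [ 0.6224 -0.2127  0.0015] [387. 152.]
top spent_mid 0.55 [ 0.6182 -0.2135  0.0149] [388. 152.]
scene tongs 0.88 [ 0.1755 -0.3003 -0.002 ] [155. 256.]
scene tongs 0.76 [ 0.461  -0.2376  0.0024] [269. 287.]
scene tongs_pivot 0.8 [ 0.087  -0.3819  0.0011] [101. 266.]
scene tongs_pivot 0.75 [ 0.3715 -0.2499  0.0045] [234. 274.]
scene tongs_tip 0.71 [ 0.5561 -0.2166  0.0181] [311. 295.]
scene tongs_tip 0.62 [ 0.281  -0.2181  0.0167] [210. 244.]
scene spent 0.54 [ 0.6195 -0.2201  0.001 ] [335. 313.]
scene spent_mid 0.87 [ 0.6216 -0.2176  0.0152] [337. 310.]
scene spent_mid 0.62 [ 0.6822 -0.3474  0.0013] [334. 384.]
```

View pics/c5.png

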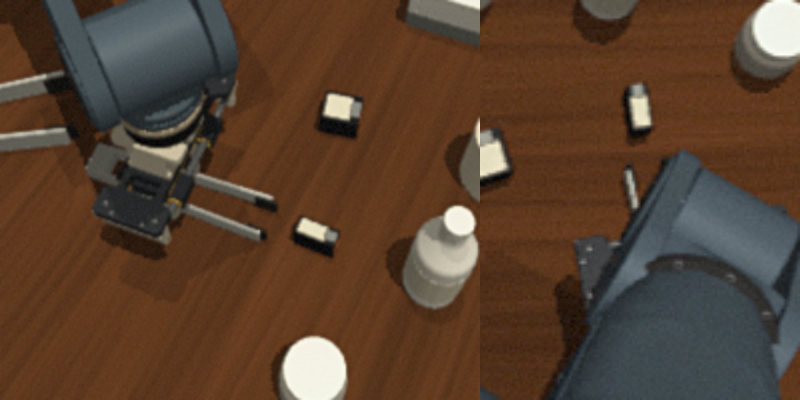

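The tongs are level and lined up: jaws at crop (272,202) and (263,235), cartridge ahead at (316,235) on the midline. I'll advance 60 mm.

>>> servo_tool([
  [-0.15,0,0,0,0,0],
  [-0.25,0,0,0,0,0],
  [-0.25,0,0,0,0,0],
  [-0.25,0,0,0,0,0],
  [-0.25,0,0,0,0,0],
  [-0.3,0,0,0,0,0],
  [-0.3,0,0,0,0,0],
  [-0.3,0,0,0,0,0],
  [-0.25,0,0,0,0,0],
  [-0.1,0,0,0,0,0],
])

```text
time_s: 20.92
tool_pos: [0.522, -0.2276, 0.0068]
orientation: [[-0.99, -0.143, 0.0], [-0.143, 0.99, -0.0], [-0.0, -0.0, -1.0]]
contact_force: [-0.7, 0.3, -1.2]
opening: 0.0404
grip_force: 6.2
```

```bash
python3 - <<'E'
from h import *
np.set_printoptions(precision=4,suppress=True)
for n in ['top','scene']:
    p=snapshot(n); save(p,n+'6.png')
    for t in ['tongs_tip','spent','spent_mid','cover_edge']:
        for d in pinpoint(p,t)[:2]: print(n,t,round(d['p'],2),np.array(d['position']),proj(p,d['position']).round())
im=cv2.imread('pics/scene6.png')[240:360,250:400]
im2=cv2.imread('pics/top6.png')[110:230,330:450]
cv2.imwrite('pics/c6.png',np.hstack([cv2.resize(im,(440,352),interpolation=2),cv2.resize(im2,(352,352),interpolation=2)]))
E
```

```text
top tongs_tip 0.57 [ 0.6187 -0.2039  0.0199] [385. 152.]
top spent 0.63 [ 0.6225 -0.2107 -0.0005] [386. 152.]
top spent_mid 0.64 [ 0.6197 -0.2194  0.0165] [391. 152.]
top cover_edge 0.58 [0.5738 0.2798 0.0834] [193. 170.]
scene tongs_tip 0.9 [ 0.2846 -0.2144  0.0152] [212. 244.]
scene tongs_tip 0.73 [ 0.6148 -0.2065  0.0185] [337. 303.]
scene spent 0.79 [ 0.6159 -0.2185  0.0051] [334. 311.]
scene spent_mid 0.71 [ 0.6625  0.2928 -0.0052] [429. 168.]
scene spent_mid 0.59 [ 0.6235 -0.2186  0.0167] [338. 310.]
scene cover_edge 0.77 [0.5741 0.2834 0.0837] [405. 137.]
```

View pics/c6.png

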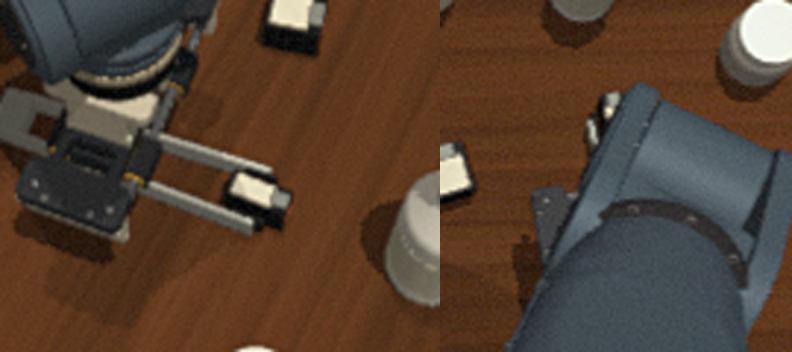

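The cartridge stands between the jaws: cartridge at crop (258,198), jaws at (270,170) and (255,225). Now I'll squeeze.

>>> servo_tool([
  [0,0,0,0,0,0],
  [0,0,0,0,0,0],
  [0,0,0,0,0,0],
], claw=0.3)

```text
time_s: 21.8
tool_pos: [0.5215, -0.2277, 0.0069]
orientation: [[-0.99, -0.143, -0.0], [-0.143, 0.99, -0.0], [0.0, 0.0, -1.0]]
contact_force: [-0.1, 0.6, -1.7]
opening: 0.0351
grip_force: 30.0
```

>>> servo_tool([
  [0,0,0,0,0,0],
  [0,0,0,0,0,0],
  [0,0,0,0,0,0],
  [0,0,0,0,0,0],
], claw=1)

```text
time_s: 22.3
tool_pos: [0.5216, -0.2277, 0.0069]
orientation: [[-0.99, -0.142, -0.0], [-0.142, 0.99, 0.0], [0.0, 0.0, -1.0]]
contact_force: [-0.2, -0.3, -0.4]
opening: 0.035
grip_force: 30.0
```

Opening is 35 mm, as expected with the cartridge clamped. I'll lift gently by 150 mm.

>>> servo_tool([
  [0,0,-0.2,0,0,0],
  [0,0,-0.5,0,0,0],
  [0,0,-0.7,0,0,0],
  [0,0,-0.8,0,0,0],
  [0,0,-0.8,0,0,0],
  [0,0,-0.8,0,0,0],
  [0,0,-0.8,0,0,0],
  [0,0,-0.7,0,0,0],
  [0,0,-0.5,0,0,0],
  [0,0,-0.2,0,0,0],
])

```text
time_s: 23.55
tool_pos: [0.5217, -0.2278, 0.1577]
orientation: [[-0.99, -0.142, 0.001], [-0.142, 0.99, -0.0], [-0.001, -0.001, -1.0]]
contact_force: [0.1, -0.2, -1.8]
opening: 0.0353
grip_force: 30.0
```

>>> servo_tool([
  [0,0,0,0,0,0],
  [0,0,0,0,0,0],
  [0,0,0,0,0,0],
  [0,0,0,0,0,0],
])

```text
time_s: 24.05
tool_pos: [0.5215, -0.2277, 0.1566]
orientation: [[-0.99, -0.143, -0.0], [-0.143, 0.99, 0.0], [0.0, 0.0, -1.0]]
contact_force: [0.2, -0.3, -1.3]
opening: 0.0348
grip_force: 30.0
```

```bash
python3 - <<'E'
from h import *
np.set_printoptions(precision=4,suppress=True)
p=snapshot('scene'); save(p,'scene7.png')
for t in ['tongs','tongs_tip','spent','spent_mid','cover_edge']:
    for d in pinpoint(p,t)[:2]: print(t,round(d['p'],2),np.array(d['position']),proj(p,d['position']).round())
E
```

```text
tongs 0.84 [ 0.179  -0.3022 -0.0013] [155. 257.]
tongs 0.83 [ 0.5209 -0.2248  0.1551] [291. 261.]
tongs_tip 0.92 [ 0.6136 -0.2039  0.1667] [340. 271.]
tongs_tip 0.74 [ 0.2808 -0.2168  0.018 ] [210. 243.]
spent 0.55 [ 0.6179 -0.2171  0.1473] [338. 282.]
spent_mid 0.75 [ 0.6229 -0.2149  0.1657] [342. 278.]
spent_mid 0.4 [ 0.4335  0.131  -0.0017] [333. 176.]
cover_edge 0.57 [0.5739 0.282  0.0803] [405. 139.]
cover_edge 0.52 [ 0.4322  0.1374 -0.0027] [334. 174.]
```

View pics/scene7.png

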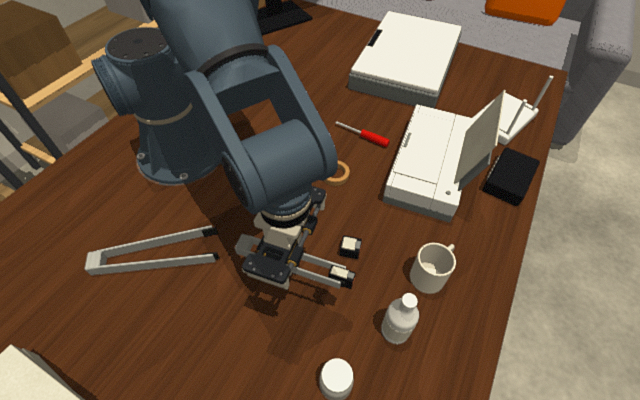

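The cartridge (342,275) is held upright between the jaws about 0.15 m up. The cover (425,160) is flat and the rest is undisturbed, so I'm handing in.

```bash
python3 -c "
from h import *
print(order.finish_job())"
```

```text
the job is handed in; nothing more can be done
None
```

The job is handed in: the cover is shut, and the small tongs hold the spent cartridge upright about 15 cm above the counter, with nothing else visibly moved; no verdict came back.

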